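# Load the spring tester to its green band

### The arm

A 6-joint arm with a two-finger parallel gripper is mounted at the origin on the work surface. World frame = base frame: x ahead of the robot, y to its left, z up, the work surface at z = 0. Lengths are in m, angles in rad, forces in N, time in s.
With the tool pointing down it reaches from about 0.325 to 1 m from the base axis. Payload 5.1 kg.
Tool frame: the origin (TCP) lies midway between the tips of the shut fingers; the grasp point (between the pads) lies manip.grip_depth behind it (manip.grip_depth is the distance from the TCP to the grasp point, in m); z points along the fingers, y is the line along which they close (so a half turn about z gives the same grasp; the last joint's range is limited). The gripper opens to 85 mm and grips with 20 to 120 N. Pads are 22 mm wide; open, the fingers measure 114 mm over their backs; the gripper's body (76 mm by 85 mm) begins 54 mm behind the grasp point. The pads swing forward as they close: fully open they stand 13 mm farther back than shut.
Start: joints at [-1.389, 0.124, 1.65, -0, 1.367, -0.083], TCP at [0.17, -0.627, 0.231] pointing down, gripper open.
Joint ranges: [-2.61, 2.61], [-1.02, 2.33], [0.03, 2.71], [-1.35, 4.49], [0.32, 2.68], [-2.91, 2.91]. Speed limits (rad/s): [2.57, 2.57, 3.14, 3.14, 3.14, 3.14].

### API

Orientations are given as a rotation vector (axis times angle).
In Python, from cell import manip, grab_frame, workorder gives the robot as it stands.
- The arm moves only by the tool servo_tool, never from a script. Its argument "plan" is a list of rows, each a list of 7 numbers: the turn, a rotation vector about the tool's x, y, z in units of 6 degrees (1.0 is 6 degrees), then the shift along the tool's x, y, z in units of 25 mm (1.0 is 25 mm), then the opening, from 0 (shut) to 1 (fully open). In form: [[ax, ay, az, x, y, z, grip], ...]. A call has exactly 8 rows; each row is the pose to reach, as a shift and turn from the pose commanded when the call began, along the tool's axes at that moment; what a row does not reach only later rows make up. A row lasts 1/10 s, in which the tool goes at most 50 mm and 8.59 degrees, less where a joint would pass 70% of its speed; a pose out of reach is approached as far as the arm can. A call with a gripper value outside its range is refused whole. The fingers move at their own pace and stop on an object; the grip force is fixed at half the most. Time passes only in rows, so rows that repeat a pose let the fingers close, or fill a call up. It gives the time, the measured TCP pose, the force, the opening and the grip force at its end, in the units of the state.
- manip.state(): the state, without advancing time (a new reading comes with each control period).
- grab_frame(name): name is "scene" or "top" or "wrist"; returns a dict with "color" (420x560x3 uint8, red, green, blue), "fx", "fy", "cx", "cy" (pixels), "D" ([k1, k2, p1, p2, k3] as OpenCV has them; the pictures are not rectified), "R" (3x3) and "t" (3): a world point X has camera coordinates R X + t. Camera axes: x right, y down, z forward; pixel columns grow to the right and rows downward; lengths in m; the calibration is good to about 2 mm. A picture is of the moment at which its call begins. There is no depth.
- workorder.close_job(): hands the job in; it is judged then, once.
The state is a dict: "t": time; "joints": joint angles; "qvel": joint speeds; "effort": joint torques, N m; "tool_pos": TCP position; "orientation": TCP orientation; "wrist_force": force on the tool from outside, world axes, zero at the start; "wrist_torque": the same for the moment, N m; "opening": finger opening in m; "grasp_force": force on a finger pad.
Only numpy, scipy, OpenCV 4.12 (cv2) and the standard library are available. Lean on these libraries where they do the work, as an engineer would, in place of code of your own. Each camera call takes 0.05 s, during which the arm holds its last target. There are 200 camera calls.

### The job

Check the spring of the blue tester: thread the steel ring weights one at a time, gently, down over the brass post on the sprung pan, each seated flat, until the red pointer comes to rest inside the green band of the scale, and leave the rings you do not need lying flat on the mat. The post stands off the pan's centre, so feel each ring down onto it without forcing it, never drive the pan down onto its bottom stop or push on it with the fingers, and leave everything else on the bench alone.

Things in the scene. Friction and masses are not known exactly. Their poses are not given: they have to be found in the camera images.
- stand: fixed blue spring tester on the mat: base plate 12 mm thick, 130 mm along its x, reaching 97 mm out on its -y and 53 mm on its +y side, with an aluminium guide tube. Origin: underside, on the plunger's vertical axis; z up. An upright white scale plate stands on its -y side (57 to 95 mm from that axis, top 105 mm above the underside): open the fingers along the stand's x to clear it
- scale_band (a point): centre of the green band, 10.5 mm tall and 38 mm wide, on the scale plate's face that looks along the stand's +x; black ticks above and below it. The red pointer is centred in the band at plunger 0.02275 and inside it from 0.0175 to 0.028
- plunger (a joint): how far the sprung plunger with the pan has sunk, m: 0 = top of its travel, 0.038 = bottom stop. Unloaded it rests between 0.000 and 0.007. Spring about 294 N/m, lightly damped; each ring sinks it a further 6.5 to 9.5 mm, settling within about a second. Two or three rings are needed to bring the pointer into the green band
- pan: aluminium disc, 76 mm across, 5 mm thick, carried by the plunger, moving only up and down, with a thin red pointer reaching over the scale plate. Origin: centre of its upper face (105 mm above the stand's underside at plunger 0); axes as the stand's
- post_region (a point): centre of the pan's upper face. A fixed brass post stands here, 12 mm in diameter, 60 mm tall, the top 14 mm tapering to 4 mm at the tip. Its axis is 7 mm from this point in a direction that differs each time and is not reported: see it or feel it. A ring lowered over 5 mm off it lands on the tip; less, on the taper, which pushes the ring towards the axis; both push the pan down
- mat_top (a point): a point on the upper face of the thin dark green bench mat, 3 mm above the table; everything loose lies on it
- ring1: steel ring weight 1 of 4, a thick washer 52 mm across and 16 mm tall with a plain 15 mm hole, 200 to 280 g, lying flat on the mat at the start, axis z. Origin: centre of its underside
- ring2: steel ring weight 2 of 4, a thick washer 52 mm across and 16 mm tall with a plain 15 mm hole, 200 to 280 g, lying flat on the mat at the start, axis z. Origin: centre of its underside
- ring3: steel ring weight 3 of 4, a thick washer 52 mm across and 16 mm tall with a plain 15 mm hole, 200 to 280 g, lying flat on the mat at the start, axis z. Origin: centre of its underside
- ring4: steel ring weight 4 of 4, a thick washer 52 mm across and 16 mm tall with a plain 15 mm hole, 200 to 280 g, lying flat on the mat at the start, axis z. Origin: centre of its underside
- reel: bystander: green plastic wire reel, 50 mm across, 28 mm tall. Origin: centre of its underside
- tin: bystander: brass tin, 60 mm across, 24 mm tall. Origin: centre of its underside
- dish: bystander: steel dish, 100 mm across, 25 mm tall. Origin: centre of its underside
- partsbox: bystander: clear parts box with white lid, 50 x 90 x 32 mm. Origin: centre of its underside
- driver: bystander: screwdriver with red handle, 200 mm long, lying along its x; origin at mid-length, underside
- mallet: bystander: rubber mallet with wooden handle, 260 mm long, lying along its x; origin at mid-length, underside
- spray: bystander: black spray can with red cap, 60 mm across, 160 mm tall. Origin: centre of its underside
Mind the look-alikes: they are no part of the job. What is shaped like the ring4 but turquoise is not meant.

How it is judged:
By the outcome, as a careful person would: the job done as asked, in the order asked, and still so for the second after the job is handed in, with the robot touching nothing.
It also fails if it takes over 72 s, if anything falls off the work surface, if the arm or the gripper's body presses on something with over 40 N, if the wrist force passes 120 N, or if a joint passes its speed limit or range.

## Working session

There is one attempt and no reset: what is moved stays moved. The work goes in short steps, Python scripts to look and compute and a tool call to move; the robot and the scene stay as the last step left them, time stands still between calls to the robot, and variables do not carry over. Pictures are saved under pics/ and viewed, at most 10 in all, crops included, and the job is handed in when it is done.

Besides the shell and the picture viewer there is one more tool, called after ">>>" as a command line: name --pt "numbers of a row" for each row, then --argument value for the rest. servo_tool: Moves the arm, as the interface text tells. Its arguments: {"type":"object","properties":{"plan":{"type":"array","items":{"type":"array","items":{"type":"number"}}}},"required":["plan"]}

```bash
ls; mkdir -p pics
cat > h.py <<'E'
import numpy as np, cv2
from cell import manip, grab_frame, workorder
def K(f): return np.array([[f["fx"],0,f["cx"]],[0,f["fy"],f["cy"]],[0,0,1.]])
def ray(f,p,z):
    u=cv2.undistortPoints(np.array([[p]],float),K(f),np.array(f["D"],float))[0,0]
    R=np.array(f["R"]);t=np.array(f["t"]);c=-R.T@t;d=R.T@np.array([u[0],u[1],1])
    return c+d*(z-c[2])/d[2]
def proj(f,X):
    R=np.array(f["R"]);return cv2.projectPoints(np.array([X],float),cv2.Rodrigues(R)[0],np.array(f["t"],float),K(f),np.array(f["D"],float))[0][0,0]
def save(f,n): cv2.imwrite("pics/"+n,f["color"][:,:,::-1])
E
python3 - <<'E'
from h import *
import pickle
F={n:grab_frame(n) for n in("scene","top","wrist")}
pickle.dump(F,open("f0.pkl","wb"))
for n in F: print(n,-np.array(F[n]["R"]).T@F[n]["t"])
a=np.hstack([F["scene"]["color"],F["top"]["color"]])
save(F["scene"],"s0.png");save(F["top"],"t0.png")
print(manip.state(),manip.grip_depth)
E
```

```text
pics
scene [ 0.99095783 -0.63139275  1.03087799]
top [ 0.30608996 -0.00674294  1.39244736]
wrist [ 0.24304207 -0.60657385  0.37207789]
{'t': 0.15, 'joints': array([-1.38861239e+00,  1.24399384e-01,  1.65139554e+00, -2.65305879e-05,
        1.36750156e+00, -8.26146509e-02]), 'qvel': array([-0.00040953, -0.0022503 , -0.00211324,  0.00052244,  0.00013631,
        0.00025317]), 'effort': array([ 3.81166938e-04, -4.24227083e+01, -3.66013312e+01, -1.16838505e-04,
        4.62461161e-03, -7.84096329e-06]), 'tool_pos': array([ 0.1699814 , -0.62687278,  0.23028604]), 'orientation': array([-3.11241080e+00, -4.14514383e-01,  1.73851050e-04]), 'wrist_force': array([0.72142788, 0.43067539, 0.13887987]), 'wrist_torque': array([-0.03133672,  0.08004335, -0.00363745]), 'grasp_force': 0.0, 'opening': 0.08554042674329221} 0.0187
```

View pics/t0.png

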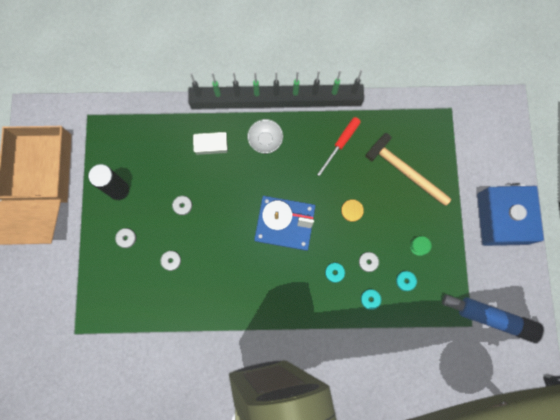

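View pics/s0.png

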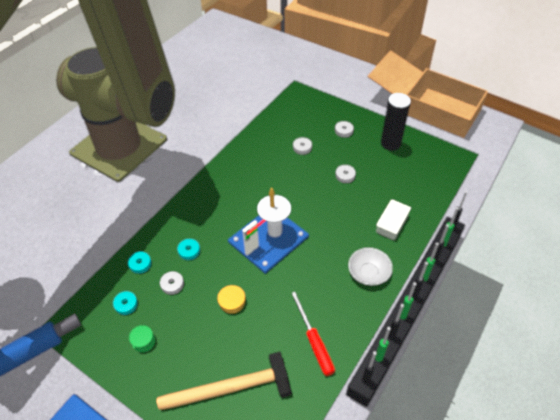

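Top view: grey-steel rings at (181,205), (125,238), (170,261) and (369,262). The look-alikes are three turquoise rings at (335,272), (371,299) and (406,281), plus the tin at (352,210), which I reject by colour. The stand is at (285,222), with its pan at (277,215) and its scale on the right. Next I'll measure these.

Run:
```python
from h import *
import pickle
F=pickle.load(open("f0.pkl","rb"));f=F["top"];c=f["color"]
hsv=cv2.cvtColor(c,cv2.COLOR_RGB2HSV)
gray=((hsv[...,1]<60)&(hsv[...,2]>110)).astype(np.uint8)
for p in[(181,205),(125,238),(170,261),(369,262)]:
    x,y=p;m=np.zeros_like(gray);m[y-14:y+15,x-14:x+15]=gray[y-14:y+15,x-14:x+15]
    cn=max(cv2.findContours(m,cv2.RETR_EXTERNAL,cv2.CHAIN_APPROX_NONE)[0],key=cv2.contourArea)
    (cx,cy),r=cv2.minEnclosingCircle(cn);print(p,(cx,cy),r,ray(f,(cx,cy),.017).round(4))
blue=((hsv[...,0]>105)&(hsv[...,0]<125)&(hsv[...,1]>120)).astype(np.uint8)
m=np.zeros_like(blue);m[185:260,245:325]=blue[185:260,245:325]
cn=np.vstack(cv2.findContours(m,cv2.RETR_EXTERNAL,cv2.CHAIN_APPROX_NONE)[0])
b=cv2.boxPoints(cv2.minAreaRect(cn));w=np.array([ray(f,p,.015) for p in b]);print(b,w.round(4))
for i in range(4):print(np.linalg.norm(w[i]-w[i-1]),np.degrees(np.arctan2(*(w[i]-w[i-1])[1::-1])))
m=np.zeros_like(gray);m[190:240,255:293]=gray[190:240,255:293]
cn=max(cv2.findContours(m,cv2.RETR_EXTERNAL,cv2.CHAIN_APPROX_NONE)[0],key=cv2.contourArea)
e=cv2.minEnclosingCircle(cv2.convexHull(cn));print(e,ray(f,e[0],.105))
t=cv2.resize(c[180:265,235:335][:,:,::-1],None,fx=6,fy=6,interpolation=2)
s=F["scene"]["color"][175:280,215:315][:,:,::-1]
cv2.imwrite("pics/c0.png",cv2.resize(t,(400,340)).copy() if 0 else np.hstack([cv2.resize(t,(400,340)),cv2.resize(s,(324,340),interpolation=2)]))
```

```text
(181, 205) (181.692138671875, 204.87554931640625) 10.090362548828125 [0.6029 0.2459 0.017 ]
(125, 238) (124.86956787109375, 237.56521606445312) 10.45026683807373 [0.5143 0.3996 0.017 ]
(170, 261) (170.06521606445312, 260.2065124511719) 10.445767402648926 [0.4496 0.2748 0.017 ]
(369, 262) (368.5, 261.5) 10.12432861328125 [ 0.4357 -0.2642  0.017 ]
[[254.39601 240.42285]
 [262.3088  195.58392]
 [314.735   204.8356 ]
 [306.82217 249.67453]] [[ 0.4995  0.0451  0.015 ]
 [ 0.6255  0.0215  0.015 ]
 [ 0.5962 -0.1241  0.015 ]
 [ 0.4713 -0.0981  0.015 ]]
0.14593405258995032 78.82499277473931
0.12816564178696482 -10.6095453221429
0.14855859587562031 -101.37943090625568
0.12763659629623414 168.21505065127758
((275.4291076660156, 213.18214416503906), 16.808883666992188) [ 0.55710697 -0.0136975   0.105     ]
```

View pics/c0.png

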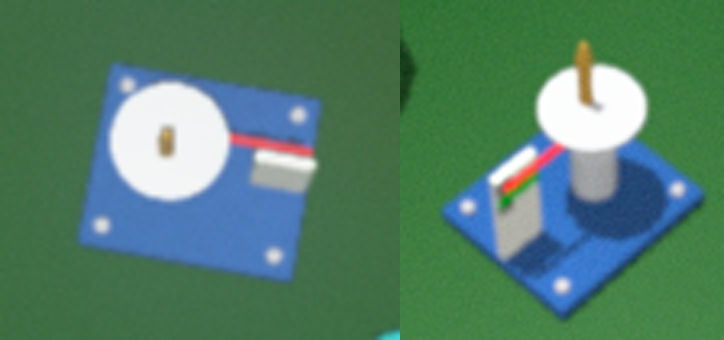

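Crop: pan circle centred at about crop (170,141), which is top px (277.5,215). The brass post runs from about (276.7,211.7) to (276.5,219). The scale with the red pointer is on the stand's -y side, and the pointer currently sits above the green band.

```bash
cat >> h.py <<'E'
def blob(m,box):
    x0,y0,x1,y1=box;k=np.zeros_like(m,np.uint8);k[y0:y1,x0:x1]=m[y0:y1,x0:x1]
    return max(cv2.findContours(k,cv2.RETR_EXTERNAL,cv2.CHAIN_APPROX_NONE)[0],key=cv2.contourArea)
def tool():
    s=manip.state();from scipy.spatial.transform import Rotation as Q
    return s["tool_pos"],Q.from_rotvec(s["orientation"]).as_matrix(),s
def to(w):
    p,R,s=tool();return ((R.T@(np.array(w)-p))/.025).round(3)
def yawx():
    p,R,s=tool();return np.degrees(np.arctan2(R[1,0],R[0,0]))
E
python3 - <<'E'
from h import *
import pickle
F=pickle.load(open("f0.pkl","rb"))
print("wristcam",np.array(F["wrist"]["R"]).round(3),yawx(),F["wrist"]["fx"])
for n,bx,pb in(("top",(255,190,300,235),(262,199,293,231)),("scene",(250,170,300,225),(255,192,293,226))):
    f=F[n];h=cv2.cvtColor(f["color"],cv2.COLOR_RGB2HSV)
    br=((h[...,0]>10)&(h[...,0]<32)&(h[...,1]>70)).astype(np.uint8)
    b=blob(br,bx)[:,0];print(n,"brass",b.min(0),b.max(0),b[b[:,1].argmin()],b[b[:,1].argmax()])
    w=((h[...,1]<40)&(h[...,2]>150)).astype(np.uint8)|br
    e=cv2.fitEllipse(cv2.convexHull(blob(w,pb)));print("pan",e,ray(f,e[0],.105))
    for z in(.105,.165):print([ray(f,p,z).round(4) for p in(b[b[:,1].argmin()],b[b[:,1].argmax()])])
E
```

```text
wristcam [[ 0.263 -0.965 -0.002]
 [-0.922 -0.252  0.296]
 [-0.286 -0.076 -0.955]] 15.172144070243402 362.28716824303984
top brass [275 212] [277 218] [276 212] [276 218]
pan ((276.9510803222656, 214.79237365722656), (28.523590087890625, 28.78925323486328), 92.4332275390625) [ 0.55277435 -0.01756103  0.105     ]
[array([ 0.5602, -0.0152,  0.105 ]), array([ 0.5444, -0.0149,  0.105 ])]
[array([ 0.5484, -0.0148,  0.165 ]), array([ 0.5333, -0.0145,  0.165 ])]
scene brass [269 188] [274 206] [271 188] [271 206]
pan ((273.7859802246094, 208.89173889160156), (32.165225982666016, 34.31209182739258), 140.89996337890625) [ 0.55419091 -0.01879245  0.105     ]
[array([0.5131, 0.0305, 0.105 ]), array([ 0.544 , -0.0152,  0.105 ])]
[array([ 0.544 , -0.0124,  0.165 ]), array([ 0.573 , -0.0551,  0.165 ])]
```

```bash
python3 -c "
from h import *
print(to([.603,.246,.23]),to([.603,.246,.10]))"
```

```text
[ 25.855 -29.165   0.064] [ 25.854 -29.156   5.264]
```

>>> servo_tool --pt "0 0 -10.64 25.86 -29.17 0 1" --pt "0 0 -10.64 25.86 -29.17 0 1" --pt "0 0 -10.64 25.86 -29.17 0 1" --pt "0 0 -10.64 25.86 -29.17 0 1" --pt "0 0 -10.64 25.86 -29.17 0 1" --pt "0 0 -10.64 25.86 -29.17 0 1" --pt "0 0 -10.64 25.86 -29.17 0 1" --pt "0 0 -10.64 25.86 -29.17 0 1"

```text
t: 0.95
tool_pos: [0.3481, -0.2671, 0.2311]
orientation: [2.42, 2.002, 0.0]
wrist_force: [0.9, 0.7, 0.0]
opening: 0.0855
grasp_force: 0.0
```

```bash
python3 -c "
from h import *
print(yawx(),tool()[0],to([.603,.246,.23]))"
```

```text
79.204052473492 [ 0.34813008 -0.2670506   0.2311361 ] [22.068  6.17   0.048]
```

>>> servo_tool --pt "0 0 0 22.07 6.17 0 1" --pt "0 0 0 22.07 6.17 0 1" --pt "0 0 0 22.07 6.17 0 1" --pt "0 0 0 22.07 6.17 0 1" --pt "0 0 0 22.07 6.17 0 1" --pt "0 0 0 22.07 6.17 0 1" --pt "0 0 0 22.07 6.17 0 1" --pt "0 0 0 22.07 6.17 0 1"

```text
t: 1.75
tool_pos: [0.5274, 0.0908, 0.2312]
orientation: [2.423, 1.999, -0.0]
wrist_force: [0.1, -0.9, -0.3]
opening: 0.0854
grasp_force: 0.0
```

```bash
python3 -c "
from h import *
print(yawx(),tool()[0],to([.603,.246,.10]))"
```

```text
79.04758441352678 [0.52735049 0.09084497 0.23117351] [6.669 1.791 5.246]
```

>>> servo_tool --pt "0 0 0 6.67 1.79 0.5 1" --pt "0 0 0 6.67 1.79 2 1" --pt "0 0 0 6.67 1.79 4 1" --pt "0 0 0 6.67 1.79 5.25 1" --pt "0 0 0 6.67 1.79 5.25 1" --pt "0 0 0 6.67 1.79 5.25 1" --pt "0 0 0 6.67 1.79 5.25 1" --pt "0 0 0 6.67 1.79 5.25 1"

```text
t: 2.55
tool_pos: [0.6039, 0.2434, 0.1026]
orientation: [2.423, 1.997, 0.005]
wrist_force: [0.1, 0.3, 0.3]
opening: 0.0853
grasp_force: 0.0
```

```bash
cat >> h.py <<'E'
def ringlook(name=None,ztop=.019,guess=None):
    f=grab_frame("wrist");h=cv2.cvtColor(f["color"],cv2.COLOR_RGB2HSV)
    if name: save(f,name)
    w=((h[...,1]<50)&(h[...,2]>90)).astype(np.uint8)
    u=proj(f,guess);out=[]
    cs,hi=cv2.findContours(w,cv2.RETR_CCOMP,cv2.CHAIN_APPROX_NONE)
    for c in cs:
        if cv2.contourArea(c)<400: continue
        e=cv2.fitEllipse(c);d=np.hypot(e[0][0]-u[0],e[0][1]-u[1])
        if d<90: print([np.round(v,1) for v in e],ray(f,e[0],ztop).round(4),ray(f,e[0],ztop-.016).round(4))
    print("guess px",u);return f
E
python3 -c "
from h import *
print(yawx(),tool()[0]);ringlook('w1.png',.019,[.603,.246,.019])"
```

```text
78.9769032783708 [0.60392388 0.2434449  0.10263567]
[array([277.5, 207.2]), array([77.5, 77.7]), np.float64(62.9)] [0.6035 0.251  0.019 ] [0.6025 0.2462 0.003 ]
guess px [278.1758022  214.52342798]
```

View pics/w1.png

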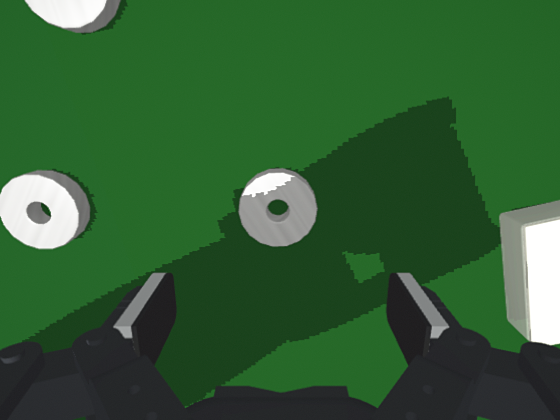

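The close view shows the steel ring at (278,207) between the fingers, with two other steel rings at the left edge. It is the right ring and not turquoise. I'll descend to grasp.

```bash
python3 -c "
from h import *
print(to([.603,.249,.002]))"
```

```text
[ 0.201 -0.104  4.046]
```

>>> servo_tool --pt "0 0 0 0.12 0 1.5 1" --pt "0 0 0 0.12 0 3 1" --pt "0 0 0 0.12 0 3.7 1" --pt "0 0 0 0.12 0 3.92 1" --pt "0 0 0 0.12 0 3.92 0.4" --pt "0 0 0 0.12 0 3.92 0.4" --pt "0 0 0 0.12 0 3.92 0.3" --pt "0 0 0 0.12 0 3.92 0.3"

```text
t: 3.4
tool_pos: [0.6052, 0.2473, 0.0054]
orientation: [2.423, 1.998, 0.006]
wrist_force: [-1.9, -1.6, 5.7]
opening: 0.0495
grasp_force: 61.0
```

>>> servo_tool --pt "0 0 0 0 0 -0.6 0.3" --pt "0 0 0 0 0 -2.4 0.3" --pt "0 0 0 0 0 -4.4 0.3" --pt "0 0 0 0 0 -6.4 0.3" --pt "0 0 0 -1.8 0 -8.2 0.3" --pt "0 0 0 -3.8 0 -8.4 0.3" --pt "0 0 0 -5.4 -0.1 -8.4 0.3" --pt "0 0 0 -6.2 -0.15 -8.4 0.3"

```text
t: 4.2
tool_pos: [0.5696, 0.0923, 0.2148]
orientation: [2.424, 1.994, 0.003]
wrist_force: [-0.7, 1.1, -2.8]
opening: 0.0492
grasp_force: 63.3
```

```bash
python3 -c "
from h import *
print(manip.state()['wrist_force'],tool()[0]);f=grab_frame('wrist');save(f,'w2.png');p,R,s=tool()
print(p,yawx(),s['wrist_force'],s['wrist_torque'],to([.547,-.015,.215]))
for d in(0,.01):print(proj(f,p+R@[0,0,-d]))
print(proj(f,[.547,-.015,.165]),proj(f,[.5535,-.018,.105]))"
```

```text
[-0.71240147  1.1106837  -2.78743425] [0.56964317 0.09226781 0.21480351]
[0.56905695 0.09060553 0.21402822] 78.8072783817597 [ 0.3532839  -1.45591098 -2.95454445] [-0.09527854  0.01957172 -0.00220292] [-4.315 -0.045 -0.029]
[280.16180138 281.86439999]
[280.16660615 293.68693994]
[277.91637049 392.77209279] [286.70749731 336.65029706]
```

View pics/w2.png

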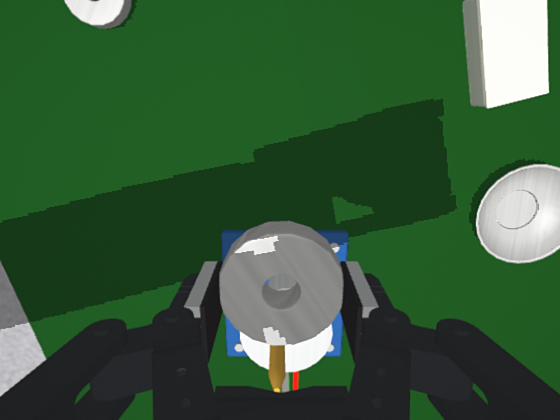

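Held: the ring's top hole is at about (281,291). The post tip is at (277,392), against a prediction of (278,393), so the post estimate is good. I'll measure the hole more precisely in a crop.

```bash
python3 -c "
from h import *
c=cv2.imread('pics/w2.png')[215:420,205:360]
cv2.imwrite('pics/c2.png',cv2.resize(c,None,fx=2.9,fy=2.9,interpolation=cv2.INTER_CUBIC))"
```

```text
(no output)
```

View pics/c2.png

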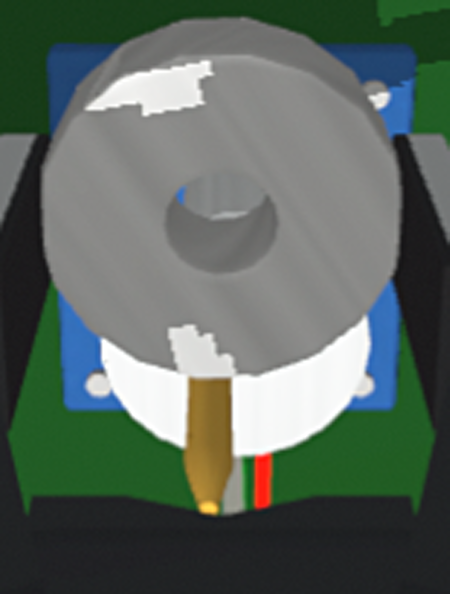

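```bash
python3 -c "
from h import *
f=grab_frame('wrist');p,R,s=tool();print(p)
for d in(.010,.0136,.017):
  h=ray(f,(281.4,290.8),p[2]+d);print(d,(R.T@(h-p)).round(4))
for z in(.161,.165,.168):print(ray(f,(276.7,390.2),z), (R.T@(ray(f,(276.7,390.2),z)-h)).round(4))
u=[ray(f,(281.4-x,290.8),p[2]+.0136) for x in(61.9,-61.9)];print(np.linalg.norm(u[0]-u[1]))
"
```

```text
[0.56952102 0.09271593 0.21365595]
0.01 [-0.0023  0.0002 -0.01  ]
0.0136 [-0.0002  0.0002 -0.0136]
0.017 [ 0.0018  0.0002 -0.017 ]
[ 0.54514664 -0.01775563  0.161     ] [-0.1149 -0.0028  0.0697]
[ 0.54593412 -0.0139839   0.165     ] [-0.111  -0.0027  0.0657]
[ 0.54652474 -0.0111551   0.168     ] [-0.1081 -0.0027  0.0627]
0.0494756231579199
```

```bash
python3 -c "
from h import *
print(tool()[0],to([.547,-.0145,.19]))"
```

```text
[0.56952102 0.09271593 0.21365595] [-4.382 -0.053  0.947]
```

>>> servo_tool --pt "0 0 0 -1.8 -0.02 0 0.3" --pt "0 0 0 -3.2 -0.04 0 0.3" --pt "0 0 0 -4.1 -0.05 0.2 0.3" --pt "0 0 0 -4.38 -0.05 0.5 0.3" --pt "0 0 0 -4.38 -0.05 0.7 0.3" --pt "0 0 0 -4.38 -0.05 0.7 0.3" --pt "0 0 0 -4.38 -0.05 0.7 0.3" --pt "0 0 0 -4.38 -0.05 0.7 0.3"

```text
t: 5.1
tool_pos: [0.5483, -0.011, 0.1949]
orientation: [2.422, 2.0, 0.001]
wrist_force: [0.0, -0.1, -1.8]
opening: 0.0493
grasp_force: 63.3
```

```bash
python3 -c "
from h import *
f=grab_frame('wrist');p,R,s=tool();print(p,s['wrist_force'],to([.547,-.0145,.19]))
g=grab_frame('scene');c=f['color'][215:355,205:360]
a=cv2.resize(c,(443,400),interpolation=2);b=cv2.resize(g['color'][160:260,225:305],(320,400),interpolation=2)
cv2.imwrite('pics/c3.png',np.hstack([a,b])[:,:,::-1])
q=p+[0,0,-.002];print('ring bottom centre px scene',proj(g,q),'tip',proj(g,[.547,-.0145,.165]))
print('wrist tip',proj(f,[.547,-.0145,.165]))
"
```

```text
[ 0.54831612 -0.01113414  0.19490603] [ 0.2269235  -0.60370125 -2.25451306] [-0.142 -0.026  0.196]
ring bottom centre px scene [272.62999052 179.93613185] tip [271.58019768 189.14070871]
wrist tip [279.47792565 257.75270836]
```

View pics/c3.png

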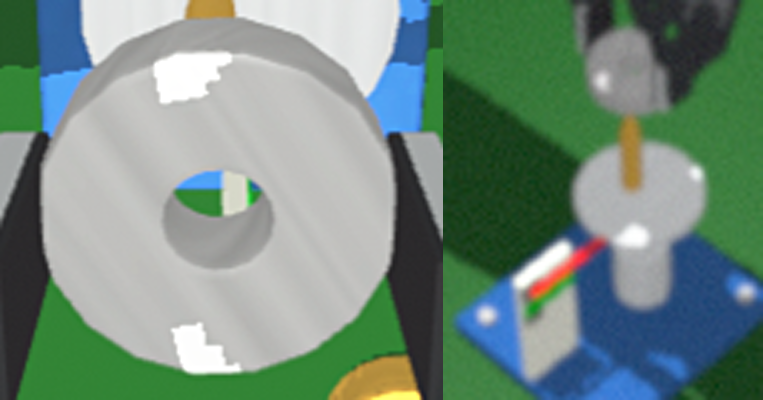

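The ring hangs above the post tip. In the wrist view the post column is at 279 and the hole at 281, so the ring is about 1 mm too far along +y. In the scene view the post is under the ring. I'll correct that and lower with a force check.

>>> servo_tool --pt "0 0 0 -0.14 -0.045 0.2 0.3" --pt "0 0 0 -0.14 -0.045 0.5 0.3" --pt "0 0 0 -0.14 -0.045 0.8 0.3" --pt "0 0 0 -0.14 -0.045 1.0 0.3" --pt "0 0 0 -0.14 -0.045 1.15 0.3" --pt "0 0 0 -0.14 -0.045 1.3 0.3" --pt "0 0 0 -0.14 -0.045 1.3 0.3" --pt "0 0 0 -0.14 -0.045 1.3 0.3"

```text
t: 6.0
tool_pos: [0.5463, -0.0152, 0.1621]
orientation: [2.424, 1.999, 0.0]
wrist_force: [0.3, -0.1, -2.5]
opening: 0.0493
grasp_force: 63.3
```

```bash
python3 -c "
from h import *
f=grab_frame('wrist');g=grab_frame('scene');p,R,s=tool();print(p,s['wrist_force'],s['wrist_torque'])
c=f['color'][215:355,205:360]
a=cv2.resize(c,(443,400),interpolation=2);b=cv2.resize(g['color'][160:260,225:305],(320,400),interpolation=2)
cv2.imwrite('pics/c4.png',np.hstack([a,b])[:,:,::-1])
"
```

```text
[ 0.54646978 -0.01520674  0.16250427] [ 1.06602347 -0.29620356 -3.36170125] [-0.0026225  -0.04513969 -0.01075427]
```

```bash
cat >> h.py <<'E'
def brass(f):
    h=cv2.cvtColor(f["color"],cv2.COLOR_RGB2HSV)
    return ((h[...,0]>10)&(h[...,0]<32)&(h[...,1]>90)).astype(np.uint8)
def brs(f,box=(255,230,310,330)):
    m=brass(f);x0,y0,x1,y1=box;y,x=np.nonzero(m[y0:y1,x0:x1])
    print("brass n",len(x),*( [x.mean()+x0,x.min()+x0,x.max()+x0,y.mean()+y0,y.min()+y0,y.max()+y0] if len(x) else []))
E
python3 -c "
from h import *
f=grab_frame('wrist');brs(f);print(tool()[2]['wrist_force'])"
```

```text
brass n 56 279.55357142857144 274 285 277.2857142857143 275 281
[ 0.04033896 -0.08597616 -2.19528659]
```

>>> servo_tool --pt "0 0 0 0 0 0.08 0.3" --pt "0 0 0 0 0 0.16 0.3" --pt "0 0 0 0 0 0.24 0.3" --pt "0 0 0 0 0 0.3 0.3" --pt "0 0 0 0 0 0.3 0.3" --pt "0 0 0 0 0 0.3 0.3" --pt "0 0 0 0 0 0.3 0.3" --pt "0 0 0 0 0 0.3 0.3"

```text
t: 6.95
tool_pos: [0.5463, -0.0152, 0.1547]
orientation: [2.424, 1.998, 0.0]
wrist_force: [-0.5, -0.3, -2.2]
opening: 0.0492
grasp_force: 63.3
```

```bash
python3 -c "
from h import *
f=grab_frame('wrist');brs(f);print(tool()[0],tool()[2]['wrist_force'])"
```

```text
brass n 214 279.9065420560748 270 290 281.20093457943926 275 290
[ 0.54627934 -0.01519121  0.15469869] [ 0.41756364 -0.50459972 -3.05416636]
```

>>> servo_tool --pt "0 0 0 0 -0.02 0.2 0.3" --pt "0 0 0 0 -0.02 0.4 0.3" --pt "0 0 0 0 -0.02 0.6 0.3" --pt "0 0 0 0 -0.02 0.8 0.3" --pt "0 0 0 0 -0.02 1.0 0.3" --pt "0 0 0 0 -0.02 1.2 0.3" --pt "0 0 0 0 -0.02 1.4 0.3" --pt "0 0 0 0 -0.02 1.4 0.3"

```text
t: 7.8
tool_pos: [0.5451, -0.015, 0.1185]
orientation: [-2.423, -1.998, 0.002]
wrist_force: [0.3, 0.6, -2.7]
opening: 0.0495
grasp_force: 63.3
```

```bash
cat >> h.py <<'E'
def pointer(n=2):
    # red pointer height along the scale, via scene camera
    f=grab_frame("scene");h=cv2.cvtColor(f["color"],cv2.COLOR_RGB2HSV)
    r=(((h[...,0]<8)|(h[...,0]>172))&(h[...,1]>120)&(h[...,2]>110));g=(h[...,0]>40)&(h[...,0]<75)&(h[...,1]>170)&(h[...,2]>100)
    return f,r,g
E
python3 -c "
from h import *
f=grab_frame('wrist');brs(f);print(tool()[0],tool()[2]['wrist_force'])
f,r,g=pointer()
c=f['color']
y,x=np.nonzero(r[210:270,235:275]);print('red',x.min()+235,x.max()+235,y.min()+210,y.max()+210)
for X in range(242,262): print(X,[tuple(int(v) for v in c[Y,X]) for Y in range(228,243,2)]) if X in(247,249,251) else 0
"
```

```text
brass n 1615 282.60866873065015 267 299 303.24148606811144 275 329
[ 0.54536154 -0.01505059  0.1189935 ] [ 0.35562428  0.36240288 -2.15979545]
red 247 264 220 233
247 [(254, 255, 253), (204, 187, 176), (231, 77, 72), (167, 111, 66), (36, 148, 40), (55, 130, 59), (132, 138, 126), (179, 179, 170)]
249 [(235, 237, 228), (239, 113, 108), (250, 85, 45), (117, 146, 39), (76, 150, 78), (120, 132, 116), (167, 170, 161), (183, 183, 173)]
251 [(237, 165, 156), (250, 92, 75), (169, 127, 28), (79, 160, 80), (160, 175, 155), (179, 180, 171), (180, 180, 172), (184, 185, 174)]
```

>>> servo_tool --pt "0 0 0 0 0 0.1 0.3" --pt "0 0 0 0 0 0.2 0.3" --pt "0 0 0 0 0 0.3 0.3" --pt "0 0 0 0 0 0.4 0.3" --pt "0 0 0 0 0 0.5 0.3" --pt "0 0 0 0 0 0.6 0.3" --pt "0 0 0 0 0 0.6 0.3" --pt "0 0 0 0 0 0.6 0.3"

```text
t: 8.7
tool_pos: [0.5457, -0.0151, 0.1046]
orientation: [-2.424, -1.998, 0.0]
wrist_force: [-0.4, 0.2, -2.0]
opening: 0.0493
grasp_force: 63.4
```

```bash
python3 -c "
from h import *
a=[]
for i in range(4):
  f=grab_frame('wrist');a.append(tool()[2]['wrist_force'])
brs(f);print(tool()[0],np.mean(a,0))"
```

```text
brass n 1664 280.92007211538464 264 298 303.88461538461536 275 329
[ 0.54576974 -0.01508718  0.10473773] [-0.66264294  0.07760062 -1.55489921]
```

Contact has begun: about 1 N of the weight is carried. I'll lower a little more to take up the rest and then open.

>>> servo_tool --pt "0 0 0 0 0 0.08 0.3" --pt "0 0 0 0 0 0.16 0.3" --pt "0 0 0 0 0 0.2 0.3" --pt "0 0 0 0 0 0.2 0.3" --pt "0 0 0 0 0 0.2 0.7" --pt "0 0 0 0 0 0.2 0.9" --pt "0 0 0 0 0 0.2 0.9" --pt "0 0 0 0 0 0 0.9"

```text
t: 9.7
tool_pos: [0.5451, -0.015, 0.1041]
orientation: [-2.423, -1.998, 0.002]
wrist_force: [0.0, -0.0, -0.3]
opening: 0.0768
grasp_force: 0.0
```

```bash
python3 -c "
from h import *
f=grab_frame('wrist');a=grab_frame('scene');p,R,s=tool();print(p,s['wrist_force'])
cv2.imwrite('pics/c5.png',np.hstack([cv2.resize(f['color'],(480,360)),cv2.resize(a['color'][165:265,225:310],(306,360),interpolation=2)])[:,:,::-1])
print(to([.45,.277,.23]))"
```

```text
[ 0.54631729 -0.01514625  0.10556287] [ 0.41242262  0.19799717 -0.09948227]
[10.738 -6.001 -4.985]
```

View pics/c5.png

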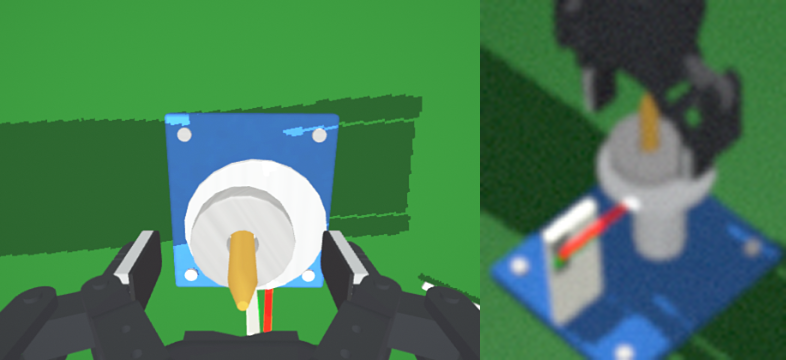

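The first ring is seated flat on the pan around the post, at left picture (243,240), and the fingers are open and clear. Next is the steel ring at top px (170,261).

>>> servo_tool --pt "0 0 0 0 0 -1 0.95" --pt "0 0 0 0 0 -3 1" --pt "0 0 0 0 0 -5 1" --pt "0 0 0 1.7 -1 -5 1" --pt "0 0 0 3.4 -1.9 -5 1" --pt "0 0 0 5.1 -2.8 -5 1" --pt "0 0 0 6.8 -3.8 -5 1" --pt "0 0 0 8.5 -4.7 -5 1"

```text
t: 10.6
tool_pos: [0.47, 0.2176, 0.2301]
orientation: [2.424, 1.998, 0.002]
wrist_force: [1.2, 0.4, -0.7]
opening: 0.0856
grasp_force: 0.0
```

```bash
python3 -c "
from h import *
print(tool()[0],yawx(),to([.4495,.276,.10]))"
```

```text
[0.46995321 0.21757812 0.23010677] 78.9964832834666 [ 2.134 -1.254  5.204]
```

>>> servo_tool --pt "0 0 0 1.4 -0.8 1.2 1" --pt "0 0 0 2.13 -1.25 3 1" --pt "0 0 0 2.13 -1.25 4.6 1" --pt "0 0 0 2.13 -1.25 5.2 1" --pt "0 0 0 2.13 -1.25 5.2 1" --pt "0 0 0 2.13 -1.25 5.2 1" --pt "0 0 0 2.13 -1.25 5.2 1" --pt "0 0 0 2.13 -1.25 5.2 1"

```text
t: 11.4
tool_pos: [0.4521, 0.2745, 0.1021]
orientation: [2.424, 1.997, 0.007]
wrist_force: [-0.7, -0.6, -0.1]
opening: 0.0855
grasp_force: 0.0
```

```bash
python3 -c "
from h import *
ringlook(None,.019,[.4495,.276,.019]);print(tool()[0],to([.4495,.276,.006]))"
```

```text
[array([276. , 211.5]), array([77.5, 77.7]), np.float64(58.7)] [0.4503 0.2796 0.019 ] [0.4491 0.2746 0.003 ]
guess px [275.96265587 216.79916228]
[0.45174127 0.27437014 0.10168175] [ 0.039 -0.112  3.827]
```

>>> servo_tool --pt "0 0 0 0.08 -0.08 1.5 1" --pt "0 0 0 0.08 -0.08 2.8 1" --pt "0 0 0 0.08 -0.08 3.5 1" --pt "0 0 0 0.08 -0.08 3.75 1" --pt "0 0 0 0.08 -0.08 3.75 0.4" --pt "0 0 0 0.08 -0.08 3.75 0.4" --pt "0 0 0 0.08 -0.08 3.75 0.3" --pt "0 0 0 0.08 -0.08 3.75 0.3"

```text
t: 12.25
tool_pos: [0.4502, 0.2773, 0.0084]
orientation: [2.424, 1.998, 0.005]
wrist_force: [-1.8, -0.6, 5.2]
opening: 0.0491
grasp_force: 60.9
```

```bash
python3 -c "
from h import *
print(tool()[0],tool()[2]['wrist_force'],to([.546,-.015,.22]))"
```

```text
[0.45021386 0.27727045 0.00842838] [-1.78796122 -0.60765255  5.15570087] [-10.729   6.01   -8.47 ]
```

>>> servo_tool --pt "0 0 0 0 0 -0.6 0.3" --pt "0 0 0 0 0 -2.4 0.3" --pt "0 0 0 0 0 -4.4 0.3" --pt "0 0 0 0 0 -6.4 0.3" --pt "0 0 0 -1.2 0.6 -8.0 0.3" --pt "0 0 0 -2.9 1.5 -8.4 0.3" --pt "0 0 0 -4.6 2.5 -8.4 0.3" --pt "0 0 0 -6.3 3.5 -8.4 0.3"

```text
t: 13.05
tool_pos: [0.5053, 0.1037, 0.2187]
orientation: [2.421, 1.998, 0.006]
wrist_force: [0.7, 1.0, -2.3]
opening: 0.0489
grasp_force: 63.2
```

>>> servo_tool --pt "0 0 0 -1.7 1.0 0 0.3" --pt "0 0 0 -3.0 1.8 0 0.3" --pt "0 0 0 -4.0 2.3 0 0.3" --pt "0 0 0 -4.4 2.5 0.2 0.3" --pt "0 0 0 -4.4 2.5 0.6 0.3" --pt "0 0 0 -4.4 2.5 0.8 0.3" --pt "0 0 0 -4.4 2.5 0.8 0.3" --pt "0 0 0 -4.4 2.5 0.8 0.3"

```text
t: 13.85
tool_pos: [0.5445, -0.0135, 0.1954]
orientation: [-2.422, -2.0, 0.001]
wrist_force: [0.3, -0.6, -2.4]
opening: 0.0487
grasp_force: 63.2
```

```bash
python3 -c "
from h import *
f=grab_frame('wrist');p,R,s=tool();print(p,s['wrist_force'],to([.546,-.015,.19]))
save(f,'w6.png');h=cv2.cvtColor(f['color'],cv2.COLOR_RGB2GRAY)
brs(f,(255,190,310,330))
print(h[288,255:310])
"
```

```text
[ 0.54486194 -0.01360788  0.19589707] [-0.41852479  0.28021159 -2.0106455 ] [-0.046  0.055  0.236]
brass n 218 283.26605504587155 275 292 214.23394495412845 207 220
[185 185 188 190 191 191 188 162 141 143 146 145 142 141 144 149 154 155
 153 143 121 110 102 100  98  99  98  99  99  99 105 138 153 151 150 148
 148 149 148 146 146 145 143 141 145 172 187 188 188 191 192 192 193 193
 192]
```

```bash
python3 -c "
from h import *
h=cv2.imread('pics/w6.png',0);print(h[255:325,275]);print(h[255:325,290]);print(h[200:400:1,300][::3])
"
```

```text
[186 185 185 185 187 188 187 189 191 192 191 190 189 189 188 188 187 185
 183 164 144 145 137 103  97  97  97  97  97  97  97  96  95 120 155 154
 153 154 154 154 152 151 149 147 146 147 148 150 152 156 161 179 198 196
 191 187 186 185 184 182 182 182 181 181 180 179 175 189 255 255]
[185 185 186 187 186 187 188 188 189 190 190 190 191 192 192 193 193 192
 191 188 203 210 209 209 209 210 209 209 209 211 211 198 161 147 149 149
 150 149 150 151 150 150 152 153 155 154 155 155 157 161 177 195 194 192
 190 191 191 193 193 193 192 191 192 191 191 190 190 189 188 187]
[190 189 188 190 192 188 188 192 152 152 157 151 193 186 186 187 189 192
 194 194 194 191 190 189 187 185 181 178 178 173 167 181 190 193 192 191
 189 187 187 187 187 187 189 189 189 187 183  95  95  96  97  97  96  97
  95  95  96  95  96  96  95  95  97  55  51  50  45]
```

>>> servo_tool --pt "0 0 0 0 0.045 0.3 0.3" --pt "0 0 0 0 0.045 0.6 0.3" --pt "0 0 0 0 0.045 0.9 0.3" --pt "0 0 0 0 0.045 1.15 0.3" --pt "0 0 0 0 0.045 1.3 0.3" --pt "0 0 0 0 0.045 1.45 0.3" --pt "0 0 0 0 0.045 1.55 0.3" --pt "0 0 0 0 0.045 1.6 0.3"

```text
t: 14.7
tool_pos: [0.5461, -0.015, 0.1556]
orientation: [-2.424, -1.998, 0.0]
wrist_force: [-0.2, 0.6, -3.3]
opening: 0.049
grasp_force: 63.2
```

```bash
cat >> h.py <<'E'
def chk():
    a=[]
    for i in range(3): f=grab_frame('wrist');a.append(tool()[2]['wrist_force'])
    brs(f,(255,265,310,330));print(tool()[0],np.mean(a,0));return f
E
python3 -c "
from h import *
chk()"
```

```text
brass n 44 280.3863636363636 276 285 275.84090909090907 274 279
[ 0.54622599 -0.01494733  0.15598779] [-0.34218309  0.38430252 -1.94325633]
```

>>> servo_tool --pt "0 0 0 0.04 0 0.1 0.3" --pt "0 0 0 0.04 0 0.2 0.3" --pt "0 0 0 0.04 0 0.3 0.3" --pt "0 0 0 0.04 0 0.4 0.3" --pt "0 0 0 0.04 0 0.5 0.3" --pt "0 0 0 0.04 0 0.6 0.3" --pt "0 0 0 0.04 0 0.6 0.3" --pt "0 0 0 0.04 0 0.6 0.3"

```text
t: 15.65
tool_pos: [0.5463, -0.014, 0.1407]
orientation: [-2.424, -1.998, 0.0]
wrist_force: [-0.4, 0.6, -2.4]
opening: 0.049
grasp_force: 63.2
```

```bash
python3 -c "
from h import *
chk()"
```

```text
brass n 466 280.09656652360513 267 293 284.51502145922746 274 299
[ 0.54641822 -0.01394715  0.14098981] [ 0.38503235  0.18610616 -2.48201557]
```

>>> servo_tool --pt "0 0 0 0 0 0.2 0.3" --pt "0 0 0 0 0 0.4 0.3" --pt "0 0 0 0 0 0.6 0.3" --pt "0 0 0 0 0 0.75 0.3" --pt "0 0 0 0 0 0.85 0.3" --pt "0 0 0 0 0 0.95 0.3" --pt "0 0 0 0 0 1.0 0.3" --pt "0 0 0 0 0 1.0 0.3"

```text
t: 16.6
tool_pos: [0.5463, -0.0139, 0.1158]
orientation: [-2.424, -1.999, 0.0]
wrist_force: [0.3, 0.9, -2.1]
opening: 0.0488
grasp_force: 63.2
```

```bash
python3 -c "
from h import *
chk()"
```

```text
brass n 1460 279.86301369863014 265 295 300.4657534246575 274 329
[ 0.54643635 -0.01395556  0.11606179] [-0.15539498  0.12888942 -1.7182497 ]
```

>>> servo_tool --pt "0 0 0 0 0 0.08 0.3" --pt "0 0 0 0 0 0.16 0.3" --pt "0 0 0 0 0 0.24 0.3" --pt "0 0 0 0 0 0.24 0.3" --pt "0 0 0 0 0 0.24 0.7" --pt "0 0 0 0 0 0.24 0.9" --pt "0 0 0 0 0 0.24 0.9" --pt "0 0 0 0 0 0.1 0.9"

```text
t: 17.55
tool_pos: [0.5459, -0.0139, 0.113]
orientation: [-2.423, -1.998, 0.001]
wrist_force: [-0.1, 0.6, -1.3]
opening: 0.0769
grasp_force: 0.0
```

>>> servo_tool --pt "0 0 0 0 0 -1 0.95" --pt "0 0 0 0 0 -2.5 1" --pt "0 0 0 0 0 -4 1" --pt "0 0 0 1.7 -0.4 -4.4 1" --pt "0 0 0 3.5 -0.8 -4.4 1" --pt "0 0 0 5.2 -1.2 -4.4 1" --pt "0 0 0 7.1 -1.7 -4.4 1" --pt "0 0 0 8.9 -2.1 -4.4 1"

```text
t: 18.35
tool_pos: [0.5368, 0.2164, 0.224]
orientation: [2.424, 1.998, 0.001]
wrist_force: [1.7, 0.2, 0.9]
opening: 0.0853
grasp_force: 0.0
```

```bash
python3 -c "
from h import *
p,R,s=tool();print(p,s['wrist_force'],to([.5143,.401,.23]),to([.5143,.401,.1]))
a=grab_frame('scene');save(a,'s7.png');t=grab_frame('top')
cv2.imwrite('pics/c7.png',np.hstack([cv2.resize(a['color'][175:265,225:310],(425,450),interpolation=2),cv2.resize(t['color'][190:240,260:300],(360,450),interpolation=2)])[:,:,::-1])
"
```

```text
[0.53677799 0.2164159  0.22395619] [1.68160415 0.21642091 0.88857642] [ 7.077 -2.29  -0.241] [ 7.074 -2.294  4.959]
```

View pics/c7.png

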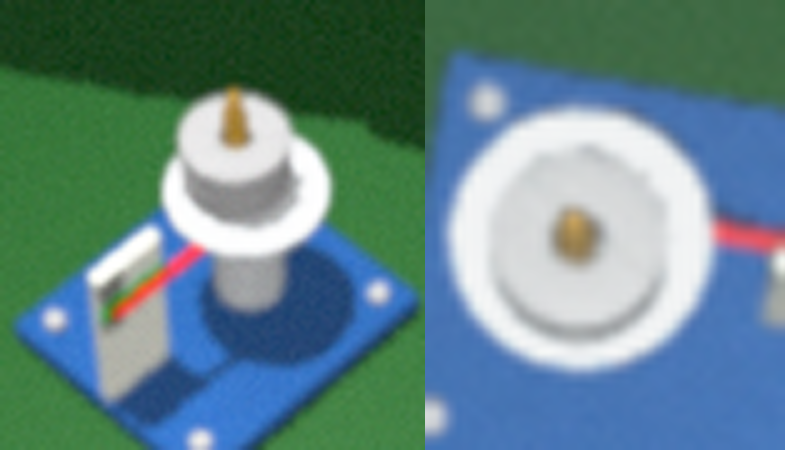

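Both rings are seated, but at this scale the pointer's place relative to the green band is unclear; it looks to be in the lower part. I'll work out a tilted close view of the scale face.

```bash
cat > v.py <<'E'
from h import *
from scipy.spatial.transform import Rotation as Q
p,R,s=tool();sx=np.array([np.cos(np.radians(-11)),np.sin(np.radians(-11)),0]);sy=np.array([-sx[1],sx[0],0]);up=np.array([0,0,1.])
S=np.array([.553,-.018,.003])
scale=S-.076*sy+.085*up
a=np.radians(33)
z=-np.sin(a)*sx-np.cos(a)*up; x=np.cos(a)*sx-np.sin(a)*up; y=np.cross(z,x); T=np.c_[x,y,z]
cam=scale+.21*sx+.2*up
f=grab_frame("wrist");C=-np.array(f["R"]).T@f["t"];o=R.T@(C-p);print("cam in tool",o)
tcp=cam-T@o
print("tcp",tcp,"rotvec u",(Q.from_matrix(R.T@T).as_rotvec()/np.radians(6)).round(2),"shift",to(tcp))
E
python3 v.py
```

```text
cam in tool [ 7.63430082e-02 -1.37058382e-04 -1.41907147e-01]
tcp [ 0.60589562 -0.10584396  0.21056603] rotvec u [ 4.31 -4.31 14.61] shift [-12.17    5.125   0.52 ]
```

>>> servo_tool --pt "0.3 -0.3 1 -1.5 0.6 -0.5 1" --pt "0.8 -0.8 2.4 -3 1.3 -0.5 1" --pt "1.2 -1.2 3.8 -4.5 1.9 -0.5 1" --pt "1.6 -1.6 5.2 -6 2.5 -0.5 1" --pt "2 -2 6.6 -7.5 3.1 -0.5 1" --pt "2.4 -2.4 8 -9 3.8 -0.5 1" --pt "2.8 -2.8 9.4 -10.5 4.4 -0.3 1" --pt "3.2 -3.2 10.8 -12 5 0 1"

```text
t: 19.3
tool_pos: [0.6029, -0.1067, 0.2242]
orientation: [-3.001, -0.425, 0.657]
wrist_force: [0.6, -0.3, 0.4]
opening: 0.0855
grasp_force: 0.0
```

```bash
python3 v.py
```

```text
cam in tool [ 0.07610522 -0.00060428 -0.14199081]
tcp [ 0.6059575  -0.10633196  0.21036636] rotvec u [ 1.26 -1.27  4.24] shift [ 0.344 -0.189  0.315]
```

>>> servo_tool --pt "0.4 -0.4 1.4 0.3 -0.1 0.3 1" --pt "0.8 -0.8 2.8 0.34 -0.19 0.3 1" --pt "1.26 -1.27 4.24 0.34 -0.19 0.3 1" --pt "1.26 -1.27 4.24 0.34 -0.19 0.3 1" --pt "1.26 -1.27 4.24 0.34 -0.19 0.3 1" --pt "1.26 -1.27 4.24 0.34 -0.19 0.3 1" --pt "1.26 -1.27 4.24 0.34 -0.19 0.3 1" --pt "1.26 -1.27 4.24 0.34 -0.19 0.3 1"

```text
t: 20.15
tool_pos: [0.6057, -0.0968, 0.2141]
orientation: [-2.949, 0.272, 0.872]
wrist_force: [0.4, -0.1, 0.1]
opening: 0.0855
grasp_force: 0.0
```

```bash
python3 -c "
from h import *
f=grab_frame('wrist');save(f,'w8.png');u=proj(f,[.5385,-.0926,.088]);print(tool()[0],u,proj(f,[.553,-.018,.09]))
x,y=int(min(max(u[0],90),470)),int(min(max(u[1],70),350))
cv2.imwrite('pics/c8.png',cv2.resize(f['color'][y-70:y+70,x-90:x+90],None,fx=4,fy=4,interpolation=2)[:,:,::-1]);print(x-90,y-70)
"
```

```text
[ 0.60570497 -0.09676294  0.21402591] [291.98006035 179.18537226] [196.51700309 180.23002809]
201 109
```

View pics/c8.png

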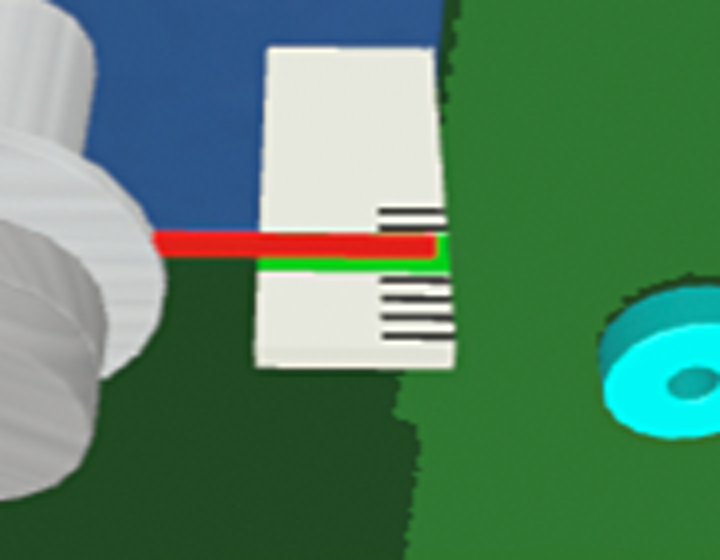

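The close view is upside down, with the plate top at row 368. The green band spans rows 235–272 and the pointer's centre is at about row 245. It is inside the band, about 2 mm below centre at most, because the pointer sits in front of the plate and so appears lower than it is. Two rings are enough, and the gripper is clear of everything.

```bash
python3 -c "
from h import *
print(workorder.close_job())"
```

```text
the job is handed in; nothing more can be done
None
```

I handed the job in at about 20 s with two steel rings seated flat on the post and the pointer resting inside the green band, at most about 2 mm below its centre; the other two rings were left untouched on the mat.

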